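# Clamp a knife blank in the drill jig with the torque knob

## Task

Load the longer of the two knife blanks into the drill jig: lay it flat on the jig's rail and slide it in, butt end first, under the bridge plate, easing it gently up until its butt touches the end pin and its straight spine lies against both side pins. Then tighten the clamp with the knurled knob on top, clockwise, until the knob slips and clicks: give it two clicks, three at the most, then stop and let go. Leave the other blank, the brush and the file on its block where they are.

Things in the scene. Friction and masses are not known exactly. Their poses are not given: they have to be found in the camera images.
- blank_mid (a point): the longer blank, dark steel, loose: 280 mm long, 34 mm wide (tang 28 mm), 6 mm thick, 0.3 to 0.45 kg. This point is its grip place, midway across its 34 mm width and half-way up. Its y runs along it: butt end 145 mm off on -y, point 135 mm off on +y, balance point about 10 mm to -y. Straight spine on the -x side, 17 mm off; edge on +x. z up. Starts flat on the rest.
- blank_butt (a point): the middle of the long blank's butt end face, half-way up; seen from blank_mid at x -3, y -145, z 0 mm. Same axes as blank_mid (spine side is -x, 14 mm off here).
- nest (a point): fixed on the jig: where blank_butt is when the blank is home, with the blank's axes parallel to this point's. 48 mm above the table, 3 mm above the bed. The blank slides in along -y, from the open end of the rail, and sideways along -x to the side pins.
- jig: steel drill jig bolted down; its axes are those of nest, which is at x -3, y -125, z 48 mm. Base 110 x 285 x 12 mm; bed, 45 mm up: block y -140 to -20, x -35 to 30, then a rail x -9 to 11, y -20 to 145, that the blank overhangs, so that fingers can straddle both. Dark bridge plate y -118 to -22, x -60 to 20, z 66 to 80, carried on the -x side, open towards +x and +y; clamp axis at x -3, y -100.
- pins: three steel pins 8 mm thick standing 11 mm above the bed (origin at the jig's origin): end pin at jig x -3, y -129 stops the butt; side pins at x -21, y -105 and y -30 stop the spine. They are not to be hit or pressed hard: ease up to them with 5 to 10 N, never 25 N. Held at its grip place the blank tends to swivel on the near side pin, so let the butt lead a degree or so towards the far one.
- bed: the jig's bed block and rail (origin at the jig's origin), top 45 mm up, that the blank lies on and is pressed against by the clamp
- knob_grip (a point): centre of the knurled steel torque knob on the clamp screw above the bridge: diameter 39, 26 mm tall, upright axis (z up), 119 mm above the table, free all round; stays at this height. Clockwise from above tightens: the clamp foot, 18 mm wide, under the bridge on the same axis, comes down 10 mm a turn from 2 to 6 mm above the blank (set differently each time).
- knob (a joint): slip of the knob on its screw (rad), 0 at the start, clockwise positive, 0.524 per click. Knob and screw turn together at about 0.32 N m; as the foot bites the torque climbs, over half a radian or so, to 0.43 N m, where the knob slips: the torque drops to nothing and climbs again every 30 degrees (a click). Needs a firm grip. The clamp stays tight when let go.
- blank: the longer blank itself; origin 3 mm below blank_mid
- rest: wooden rest the blanks start on: two battens 28 mm high, 22 mm wide, 130 mm apart, on a thin board (top 6 mm up), so that there is air under a blank's middle
- short_mid (a point): the shorter blank on the rest (190 x 28 x 6 mm, same steel); this point is its middle. Not wanted: leave it lying
- brush: bench brush, about 170 mm long, lying between robot and jig
- wood_block: wooden block 130 x 180 x 45 mm, on the right; origin under its middle
- flat_file: flat file lying on the wooden block

How it is judged:
On the way:
1. the long blank lies home in the jig, flat on the bed and up against the end pin and both side pins, with the clamp still off it (x of blank_butt in the frame of nest between -0.002 and 0.002 m and y of blank_butt in the frame of nest between -0.0015 and 0.0015 m and z of blank_butt in the frame of nest between -0.0025 and 0.0025 m and angle between the y axis of blank_butt and the y axis of nest, either way round below 0.03 rad and angle between blank_butt's own z axis and vertical below 0.05 rad and contact force between bed and blank below 12 N), for 0.2 s.
At the end, for the whole second after the job is handed in: The long blank is flat on the bed and home against the end pin and side pins (butt within 1.5 mm along and 2 mm across, 0.03 rad), pressed on the bed with more than 30 N; the knob has slipped two clicks, and not four (x of blank_butt in the frame of nest between -0.002 and 0.002 m and y of blank_butt in the frame of nest between -0.0015 and 0.0015 m and z of blank_butt in the frame of nest between -0.0025 and 0.0025 m and angle between the y axis of blank_butt and the y axis of nest, either way round below 0.03 rad and angle between blank_butt's own z axis and vertical below 0.05 rad and value of joint knob above 0.9 rad and contact force between bed and blank above 30 N and linear speed of blank below 0.01 m/s); the robot touches nothing.
It fails at once if the knob was clicked on into a fourth click (slip over 1.9 rad) (value of joint knob above 1.9 rad).
It fails at once if the blank pressed or struck the pins with more than 25 N (contact force between pins and blank above 25 N).
It fails at once if the short blank, brush, file or wooden block was shifted by more than 20 mm (distance of any of short_mid, brush, wood_block, flat_file from where it was at the start of the episode above 0.02 m).
It also fails if it takes over 72 s, if anything falls off the work surface, if the arm or the gripper's body presses on something with over 40 N, if the wrist force passes 120 N, or if a joint passes its speed limit or range.

## Robot

A 6-joint arm with a two-finger parallel gripper is mounted at the origin on the work surface. World frame = base frame: x ahead of the robot, y to its left, z up, the work surface at z = 0. Lengths are in m, angles in rad, forces in N, time in s.
With the tool pointing down it reaches from about 0.35 to 0.775 m from the base axis. Payload 7.3 kg.
Tool frame: the origin (TCP) lies on the centre line of the jaws, within the pads' length; the fingertips stand 11 mm ahead of it and the grasp point (between the pads) lies 8 mm behind it; z points along the fingers, y is the direction in which the jaws open and shut (so a half turn about z gives the same grasp; the last joint's range is limited). The gripper opens to 92 mm and grips with 3 to 60 N. Pads are 19 mm wide; open, the fingers measure 130 mm over their backs; the gripper's body (75 mm by 190 mm) begins 47 mm behind the grasp point.
Start: joints at [-1.421, 0.342, 1.524, -0, 1.275, -0.146], TCP at [0.153, -0.502, 0.238] pointing down, gripper open.
Joint ranges: [-2.53, 2.53], [-0.77, 2.02], [0.04, 2.7], [-1, 4.14], [0.28, 2.66], [-3.11, 3.11]. Speed limits (rad/s): [2.57, 2.57, 3.14, 3.14, 3.14, 3.14].

## Interface

Orientations are given as [roll, pitch, yaw] about the fixed x, y, z axes, in that order (R = Rz(yaw) Ry(pitch) Rx(roll)).
In Python, from cell import robot gives the robot as it stands.
- The arm moves only by the tool jog_arm, never from a script. Its argument "deltas" is one flat list of numbers, 6 for each row, row after row: the shift along the world's x, y, z in units of 0.1 m (1.0 is 0.1 m), then the turn, a rotation vector about the world's x, y, z in units of 90 degrees (1.0 is 90 degrees). A call has 1 to 5 rows; each row is the pose to reach, as a shift and turn from the pose commanded when the call began; what a row does not reach only later rows make up. A row lasts 1/12 s, in which the tool goes at most 41.7 mm and 7.16 degrees, less where a joint would pass 70% of its speed; a pose out of reach is approached as far as the arm can. A call with a number of a shift or a turn outside -1 to 1 is refused whole. A call with a gripper value outside its range is refused whole. "claw" is the opening, from 0 (shut) to 1 (fully open), set as the call begins (left out, the last holds). The fingers move at their own pace and stop on an object; "newtons" is the grip in N (left out, the last holds). Time passes only in rows, so rows that repeat a pose let the fingers close. It gives the time, the measured TCP pose, the force and the opening at its end, in the units of the state.
- robot.observe(): the state, without advancing time (a new reading comes with each control period).
- robot.read_camera(name): name is "scene" or "side" or "wrist"; returns the picture (384x512x3 uint8, red, green, blue); there is no depth.
- robot.camera_params(name): a dict with "fx", "fy", "cx", "cy" (pixels), "R" (3x3) and "t" (3): a world point X has camera coordinates R X + t. Camera axes: x right, y down, z forward; pixel columns grow to the right and rows downward; lengths in m; the calibration is good to about 2 mm. A picture is of the moment at which its call begins: read the wrist's pose just before it. camera_params takes no time and is no camera call; for the wrist camera it gives the pose at the moment of the call.
- robot.hand_in(): hands the job in, once; it reports no verdict.
The state is a dict: "time": time; "qpos": joint angles; "qvel": joint speeds; "joint_efforts": joint torques, N m; "tool_pos": TCP position; "tool_rot": TCP orientation; "contact_force": force on the tool from outside, world axes, zero at the start; "torque": the same for the moment, N m; "opening": finger opening in m.
Only numpy, scipy, OpenCV 4.12 (cv2) and the standard library are available. Lean on these libraries where they do the work, as an engineer would, in place of code of your own. Each camera call takes 0.05 s, during which the arm holds its last target. There are 200 camera calls.

## Working session

There is one attempt and no reset: what is moved stays moved. The work goes in short steps, Python scripts to look and compute and a tool call to move; the robot and the scene stay as the last step left them, time stands still between calls to the robot, and variables do not carry over. Pictures are saved under pics/ and viewed, about 8 in all and at most 12, crops included, and the job is handed in when it is done.

Besides the shell and the picture viewer there is one more tool, called after "Call:" as name(argument=value, ...), one argument or row to a line, values as JSON. jog_arm: Moves the arm, as the interface text tells. Its arguments: {"type":"object","properties":{"deltas":{"type":"array","items":{"type":"number"}},"claw":{"type":"number"},"newtons":{"type":"number"}},"required":["deltas"]}

```bash
ls; mkdir -p pics; python3 - <<'E'
from cell import robot
import cv2,numpy as np
s=robot.observe();print(s)
for n in("scene","side"):
    im=robot.read_camera(n);cv2.imwrite(f"pics/{n}0.png",im[:,:,::-1]);p=robot.camera_params(n);print(n,p)
E
```

```text
pics
{'time': 0.0, 'qpos': array([-1.42098248e+00,  3.42688790e-01,  1.52506747e+00, -9.63814033e-07,
        1.27539327e+00, -1.46028341e-01]), 'qvel': array([ 5.90927911e-04,  2.80594335e-05, -1.19519372e-03,  2.96218992e-04,
       -4.39569508e-04, -3.68475414e-04]), 'joint_efforts': array([-8.84700385e-04, -4.31245172e+01, -2.44217545e+01,  7.17379153e-02,
        5.61948004e-02, -1.23763780e-04]), 'tool_pos': array([ 0.15300594, -0.50177784,  0.23704496]), 'tool_rot': array([-3.14005221e+00, -2.25630011e-04,  2.95842296e-01]), 'contact_force': array([ 0.86086549, -0.31382221,  0.391578  ]), 'torque': array([ 0.03855738, -0.00546594, -0.0161717 ]), 'opening': 0.09158016852537185}
scene {'fx': 364.3939345847293, 'fy': 364.3939345847293, 'cx': 256.3285295254443, 'cy': 194.0707153414006, 'R': array([[-0.18308049,  0.98308526, -0.00499028],
       [ 0.70411075,  0.12758105, -0.69853499],
       [-0.68608278, -0.13140183, -0.7155585 ]]), 't': array([ 0.08772255, -0.30557023,  1.25899455])}
side {'fx': 452.3874519371635, 'fy': 452.3874519371635, 'cx': 255.54960346159984, 'cy': 192.129850895614, 'R': array([[-0.9447378 , -0.32727063,  0.01908974],
       [-0.26069091,  0.71468159, -0.64905352],
       [ 0.19877307, -0.61816191, -0.7605032 ]]), 't': array([0.46542657, 0.19190536, 1.33476826])}
```

View pics/scene0.png

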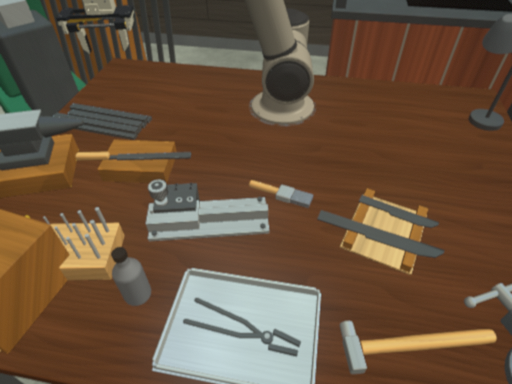

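View pics/side0.png

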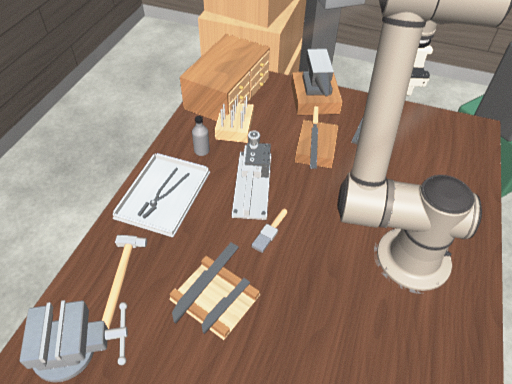

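The scene view shows the jig at (150–268, 185–238), with its knob at (157,187) and the rail's open end to the right. The long blank runs (318,215)–(440,255), with the short one behind it. The brush is at (280,192), and the file on its block is at (140,155). Next I'll zoom in on the blank and the jig.

```bash
cat > h.py <<'E'
import numpy as np,cv2
from cell import robot
def ray(p,uv):
    d=p["R"].T@np.array([(uv[0]-p["cx"])/p["fx"],(uv[1]-p["cy"])/p["fy"],1.]);return -p["R"].T@p["t"],d
def onz(p,uv,z):
    c,d=ray(p,uv);return c+d*(z-c[2])/d[2]
def proj(p,X):
    q=p["R"]@np.asarray(X,float)+p["t"];return np.array([p["fx"]*q[0]/q[2]+p["cx"],p["fy"]*q[1]/q[2]+p["cy"]])
E
python3 - <<'E'
from h import *
a=cv2.imread("pics/scene0.png");b=cv2.imread("pics/side0.png")
r=lambda i,x,y,w,h:cv2.resize(i[y:y+h,x:x+w],(400,300),interpolation=cv2.INTER_CUBIC)
cv2.imwrite("pics/c1.png",np.vstack([np.hstack([r(a,312,180,136,102),r(a,140,170,136,102)]),np.hstack([r(b,160,235,120,90),r(b,210,125,136,102)])]))
E
```

```text
(no output)
```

View pics/c1.png

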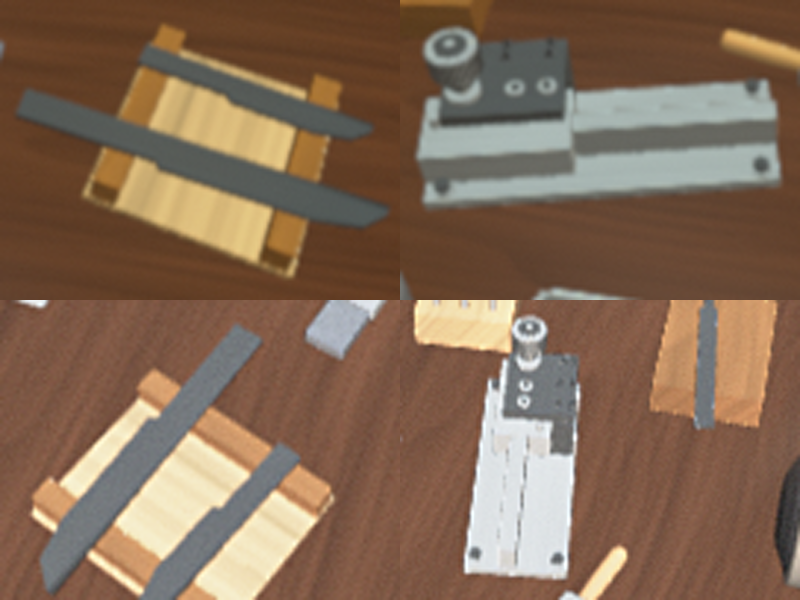

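The crop shows the long blank's butt at its left end, near scene px (320,214). Its point is near (444,252), and the straight spine faces the robot. The jig's rail opens to the right. Now to turn these into world positions.

```bash
python3 - <<'E'
from h import *
a=robot.camera_params("scene");b=robot.camera_params("side")
k=136/400
S1=lambda x,y:(312+x*k,180+y*k)
S2=lambda x,y:(140+(x-400)*k,170+y*k)
B1=lambda x,y:(160+x*.3,235+(y-300)*.3)
B2=lambda x,y:(210+(x-400)*k,125+(y-300)*k)
P=lambda n,v:print(n,np.round(v,4))
P("butt spine",onz(a,S1(30,89),.034));P("butt edge",onz(a,S1(17,111),.034));P("tip",onz(a,S1(388,209),.034))
P("side butt e1",onz(b,B1(237,325),.034));P("butt e2",onz(b,B1(261,341),.034));P("tip",onz(b,B1(47,590),.034))
P("knob sc",onz(a,S2(450,44),.132));P("knob sd",onz(b,B2(529,327),.132))
for q in[(423,203),(779,182),(768,82)]:P("base",onz(a,S2(*q),.012))
for q in[(466,573),(567,577)]:P("base sd",onz(b,B2(*q),.012))
# screws
for q in[(442,187),(761,165),(752,88)]:P("screw",onz(a,S2(*q),.012))
for q in[(475,554),(557,558)]:P("screw sd",onz(b,B2(*q),.012))
E
```

```text
butt spine [0.4933 0.1636 0.034 ]
butt edge [0.5188 0.1548 0.034 ]
tip [0.5653 0.4301 0.034 ]
side butt e1 [0.5149 0.1551 0.034 ]
butt e2 [0.4894 0.1636 0.034 ]
tip [0.5638 0.4316 0.034 ]
knob sc [ 0.5734 -0.203   0.132 ]
knob sd [ 0.5719 -0.2043  0.132 ]
base [ 0.6349 -0.2268  0.012 ]
base [0.5639 0.0458 0.012 ]
base [0.4564 0.0188 0.012 ]
base sd [0.5499 0.0543 0.012 ]
base sd [0.4481 0.023  0.012 ]
screw [ 0.6171 -0.218   0.012 ]
screw [0.5493 0.0287 0.012 ]
screw [0.4659 0.0063 0.012 ]
screw sd [0.55   0.0273 0.012 ]
screw sd [0.466  0.0026 0.012 ]
```

The two cameras agree. blank_mid is at about (0.545, 0.298) with yaw −0.266. The jig's origin is at about (0.550, −0.106) with yaw about 0.263. I'll move toward the jig and take a close wrist look on the way.

Call:
jog_arm(
  deltas=[0.4, 0.4, 0.15, 0, 0, 0.08, 0.85, 0.95, 0.15, 0, 0, 0.16, 0.85, 0.95, 0.15, 0, 0, 0.16, 0.85, 0.95, 0.15, 0, 0, 0.16],
  claw=1,
)

```text
time: 0.43
tool_pos: [0.241, -0.4026, 0.2529]
tool_rot: [-3.14, -0.002, 0.551]
contact_force: [0.4, -0.3, -0.4]
opening: 0.0919
```

Call:
jog_arm(
  deltas=[0.4, 0.4, 0.15, 0, 0, 0.08, 0.85, 0.95, 0.15, 0, 0, 0.16, 0.85, 0.95, 0.15, 0, 0, 0.16, 0.85, 0.95, 0.15, 0, 0, 0.16],
)

```text
time: 0.77
tool_pos: [0.326, -0.3078, 0.2681]
tool_rot: [3.142, -0.002, 0.803]
contact_force: [0.8, 0.7, -0.7]
opening: 0.0918
```

Call:
jog_arm(
  deltas=[0.4, 0.4, 0.15, 0, 0, 0.08, 0.85, 0.95, 0.15, 0, 0, 0.16, 0.85, 0.95, 0.15, 0, 0, 0.16, 0.85, 0.95, 0.15, 0, 0, 0.16],
)

```text
time: 1.1
tool_pos: [0.411, -0.2131, 0.283]
tool_rot: [3.141, -0.002, 1.055]
contact_force: [0.0, 0.4, -0.1]
opening: 0.0916
```

Call:
jog_arm(
  deltas=[0.4, 0.4, 0.15, 0, 0, 0.08, 0.85, 0.95, 0.15, 0, 0, 0.16, 0.85, 0.95, 0.15, 0, 0, 0.16, 0.85, 0.95, 0.15, 0, 0, 0.16, 0.85, 0.95, 0.15, 0, 0, 0.16],
)

```text
time: 1.52
tool_pos: [0.4939, -0.121, 0.2971]
tool_rot: [-3.141, -0.0, 1.304]
contact_force: [-1.3, -0.6, 0.1]
opening: 0.092
```

```bash
python3 - <<'E'
from h import *
s=robot.observe();print(s["time"],s["tool_pos"],s["tool_rot"],s["qpos"])
p=robot.camera_params("wrist");np.save("w1.npy",p,allow_pickle=True);im=robot.read_camera("wrist");cv2.imwrite("pics/w1.png",im[:,:,::-1]);print(p)
E
```

```text
1.5167 [ 0.49386264 -0.12098353  0.29711595] [-3.14071169e+00 -4.61317118e-06  1.30395943e+00] [-3.91006104e-01  2.71245462e-01  1.45958407e+00 -1.05868244e-04
  1.41163788e+00 -1.24152380e-01]
{'fx': 274.9365055288766, 'fy': 274.9365055288766, 'cx': 257.6995744080327, 'cy': 189.13202780805435, 'R': array([[ 9.64602231e-01, -2.63709136e-01, -1.65370011e-04],
       [-2.55604895e-01, -9.35112226e-01,  2.45420582e-01],
       [-6.48742892e-02, -2.36690971e-01, -9.69416686e-01]]), 't': array([-0.50827675, -0.0325693 ,  0.44977767])}
```

View pics/w1.png

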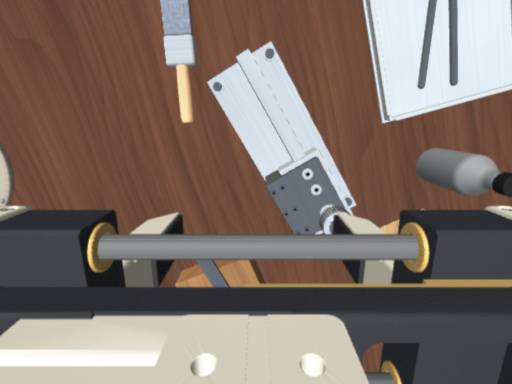

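The wrist view shows the jig: screws at (217,86) and (269,54), the rail end at (250,54), and the bridge at (267–350, 150–235). I'll enlarge it for accurate corners.

```bash
python3 - <<'E'
from h import *
i=cv2.imread("pics/w1.png")[40:235,200:360];i=cv2.resize(i,None,fx=3.05,fy=3.05,interpolation=cv2.INTER_CUBIC)
i=cv2.convertScaleAbs(i,alpha=1.0,beta=0);cv2.imwrite("pics/w1c.png",i);print(i.shape)
E
```

```text
(595, 488, 3)
```

View pics/w1c.png

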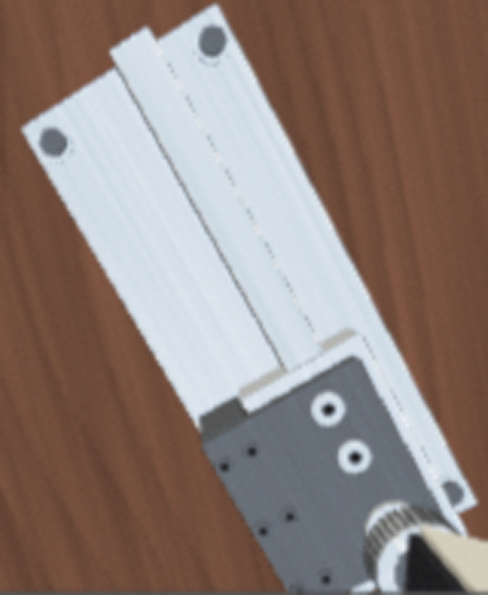

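The crop shows the rail end corners at (111,51) and (150,28), the bridge's open-end corners at (203,440) and (359,357), and the base corners at (22,129) and (217,5).

```bash
python3 - <<'E'
from h import *
p=np.load("w1.npy",allow_pickle=True).item()
C=lambda x,y:(200+x/3.05,40+y/3.05)
W=[];J=[]
for n,q,z,j in[("railL",(111,51),.045,(-9,145)),("railR",(150,28),.045,(11,145)),("brR",(359,357),.080,(20,-22)),("brL",(203,440),.080,(-60,-22)),("baseL",(22,129),.012,None),("baseR",(217,5),.012,None),("sL",(54,142),.012,None),("sR",(212,41),.012,None),("sR2",(452,492),.012,None)]:
    X=onz(p,C(*q),z);print(n,X.round(4))
    if j:W.append(X[:2]);J.append(np.array(j)/1e3)
W.append(np.array([.5727,-.2037]));J.append(np.array([-.003,-.1]))
W=np.array(W);J=np.array(J);wm,jm=W.mean(0),J.mean(0)
U,_,V=np.linalg.svd((J-jm).T@(W-wm));R=(U@V).T;t=wm-R@jm
print("yaw",np.arctan2(R[1,0],R[0,0]),"origin",t);print("res mm",((J@R.T+t-W)*1e3).round(1))
for n,j in[("nest",(-3,-125)),("mid home",(0,20)),("knob",(-3,-100))]:print(n,(R@np.array(j)/1e3+t).round(4))
E
```

```text
railL [0.5051 0.0278 0.045 ]
railR [0.524  0.0322 0.045 ]
brR [ 0.5751 -0.1255  0.08  ]
brL [ 0.5002 -0.1435  0.08  ]
baseL [0.4533 0.013  0.012 ]
baseR [0.558  0.0408 0.012 ]
sL [0.4664 0.0033 0.012 ]
sR [0.5518 0.0265 0.012 ]
sR2 [ 0.6199 -0.2225  0.012 ]
yaw 0.2602020705253151 origin [ 0.55086151 -0.10864757]
res mm [[-0.2  1.3]
 [ 0.2  2.1]
 [ 0.7  0.8]
 [-1.7 -1.9]
 [ 1.  -2.4]]
nest [ 0.5801 -0.2302]
mid home [ 0.5457 -0.0893]
knob [ 0.5737 -0.2061]
```

Jig fit: yaw about 0.263, blank_mid home at about (0.545, −0.088), knob at (0.573, −0.205). Moving to the blank and looking at it from close by.

Call:
jog_arm(
  deltas=[0.1, 0.4, 0, 0, 0, 0, 0.2, 0.8, 0, 0, 0, 0, 0.25, 1.0, 0, 0, 0, 0],
)

```text
time: 1.82
tool_pos: [0.5177, -0.0213, 0.2975]
tool_rot: [-3.141, -0.001, 1.299]
contact_force: [0.5, -0.2, 0.3]
opening: 0.0917
```

Call:
jog_arm(
  deltas=[0.1, 0.4, 0, 0, 0, 0, 0.2, 0.8, 0, 0, 0, 0, 0.25, 1.0, 0, 0, 0, 0, 0.25, 1.0, 0, 0, 0, 0],
)

```text
time: 2.15
tool_pos: [0.5432, 0.0795, 0.2972]
tool_rot: [-3.141, -0.001, 1.303]
contact_force: [-0.5, -0.4, -0.4]
opening: 0.0917
```

```bash
python3 - <<'E'
from h import *
s=robot.observe();print(s["time"],s["tool_pos"],s["tool_rot"])
p=robot.camera_params("wrist");im=robot.read_camera("wrist")[:,:,::-1].copy();cv2.imwrite("pics/w2.png",im);np.save("w2.npy",p,allow_pickle=True)
hsv=cv2.cvtColor(im,cv2.COLOR_BGR2HSV)
m=((hsv[...,1]<75)&(hsv[...,2]<140)&(hsv[...,2]>40)).astype(np.uint8);m[205:]=0
m=cv2.morphologyEx(m,cv2.MORPH_OPEN,np.ones((3,3)))
cs,_=cv2.findContours(m,0,2)
for c in cs:
    if cv2.contourArea(c)>300:
        w=np.array([onz(p,q[0],.034)[:2] for q in c]);r=cv2.minAreaRect(w.astype(np.float32)*1000);print(cv2.boundingRect(c),r)
        h=cv2.approxPolyDP(c,2,True)[:,0];print([(tuple(map(int,q)),tuple(onz(p,q,.034)[:2].round(4).tolist())) for q in h])
E
```

```text
2.15 [0.54318597 0.07946398 0.29723046] [-3.14080334e+00 -5.68145789e-04  1.30262281e+00]
(406, 74, 32, 131) ((783.3355102539062, 45.065616607666016), (195.46929931640625, 47.744102478027344), 83.70298767089844)
[((419, 74), (0.7932, 0.1423)), ((413, 111), (0.7786, 0.0949)), ((419, 113), (0.7866, 0.0899)), ((418, 120), (0.784, 0.0805)), ((422, 126), (0.7885, 0.0705)), ((412, 151), (0.7697, 0.0381)), ((406, 204), (0.7497, -0.0419)), ((410, 204), (0.7557, -0.0435)), ((417, 153), (0.7764, 0.0331)), ((424, 135), (0.7897, 0.0568)), ((427, 137), (0.7936, 0.0527)), ((431, 152), (0.7967, 0.0291)), ((432, 204), (0.7888, -0.0526)), ((437, 204), (0.7963, -0.0547)), ((436, 147), (0.8047, 0.0346)), ((429, 121), (0.7991, 0.0749)), ((425, 118), (0.7941, 0.0806)), ((429, 109), (0.8011, 0.0916)), ((420, 108), (0.7888, 0.0964)), ((426, 74), (0.8026, 0.1397))]
(430, 73, 11, 40) ((812.1782836914062, 111.94241333007812), (53.34897994995117, 13.480766296386719), 85.39613342285156)
[((439, 73), (0.8202, 0.1362)), ((430, 74), (0.808, 0.1382)), ((431, 112), (0.8034, 0.0867)), ((440, 108), (0.8164, 0.0888))]

[... 154 characters left out ...]
((489, 199), (0.8751, -0.0679)), ((490, 204), (0.876, -0.0766)), ((497, 204), (0.8866, -0.0795)), ((486, 38), (0.8862, 0.1638))]
(203, 0, 26, 123) ((526.2110595703125, 228.96429443359375), (155.38011169433594, 32.99681091308594), 74.68360137939453)
[((203, 0), (0.5317, 0.308)), ((209, 122), (0.4916, 0.1579)), ((227, 122), (0.5167, 0.151)), ((224, 37), (0.5453, 0.2588)), ((228, 33), (0.5519, 0.262)), ((227, 0), (0.562, 0.2997))]
(137, 0, 22, 67) ((448.13519287109375, 289.5651550292969), (82.04032897949219, 27.540285110473633), 70.54695129394531)
[((137, 0), (0.4482, 0.331)), ((139, 65), (0.4218, 0.2564)), ((156, 66), (0.444, 0.249)), ((154, 8), (0.4664, 0.3163)), ((158, 0), (0.4748, 0.3237))]
```

View pics/w2.png

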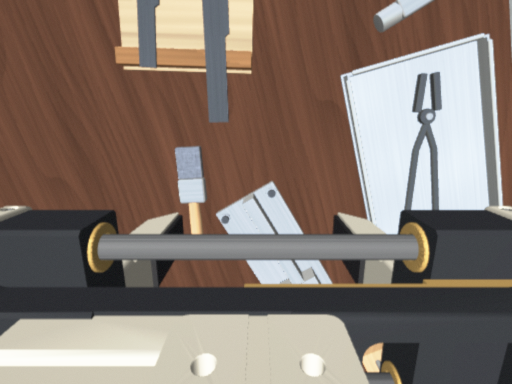

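The wrist view shows the blank's butt at (209–227, 122), which agrees with the first measurement to about 5 mm. The brush and the short blank are clear of the path. Now to hover, descend and grasp.

Call:
jog_arm(
  deltas=[0, 0.4, 0, 0, 0, 0, 0, 0.8, 0, 0, 0, 0, 0, 1, 0, 0, 0, 0],
  claw=0.65,
)

```text
time: 2.45
tool_pos: [0.5429, 0.1778, 0.2976]
tool_rot: [-3.141, -0.0, 1.299]
contact_force: [0.4, 0.3, -0.0]
opening: 0.0764
```

Call:
jog_arm(
  deltas=[0, 0.4, 0, 0, 0, 0, 0, 0.8, 0, 0, 0, 0, 0, 1, 0, 0, 0, 0],
)

```text
time: 2.7
tool_pos: [0.5432, 0.2784, 0.2975]
tool_rot: [-3.141, -0.0, 1.3]
contact_force: [-0.1, 0.6, -0.2]
opening: 0.0604
```

Call:
jog_arm(
  deltas=[0.015, 0.17, -0.4, 0, 0, 0, 0.015, 0.17, -0.8, 0, 0, 0, 0.015, 0.17, -1, 0, 0, 0, 0.015, 0.17, -1, 0, 0, 0],
)

```text
time: 3.03
tool_pos: [0.5426, 0.291, 0.192]
tool_rot: [-3.133, 0.008, 1.299]
contact_force: [-0.7, 0.2, 0.2]
opening: 0.0595
```

Call:
jog_arm(
  deltas=[0, 0, -0.4, 0, 0, 0, 0, 0, -0.8, 0, 0, 0, 0, 0, -1, 0, 0, 0, 0, 0, -1, 0, 0, 0],
)

```text
time: 3.37
tool_pos: [0.5434, 0.2916, 0.0945]
tool_rot: [-3.136, 0.005, 1.298]
contact_force: [-1.2, 0.5, -0.2]
opening: 0.0599
```

```bash
python3 - <<'E'
from h import *
s=robot.observe();print(s["time"],s["tool_pos"],s["tool_rot"],s["contact_force"])
o=[]
for n,x,y in(("scene",330,150),("side",150,210)):
    im=robot.read_camera(n)[:,:,::-1];o.append(cv2.resize(im[y:y+130,x:x+130].copy(),(400,400),interpolation=cv2.INTER_CUBIC))
cv2.imwrite("pics/g1.png",np.hstack(o))
E
```

```text
3.3667 [0.54339993 0.29162683 0.09451071] [-3.13609892  0.00485998  1.29844089] [-1.18202194  0.5496964  -0.16284459]
```

View pics/g1.png

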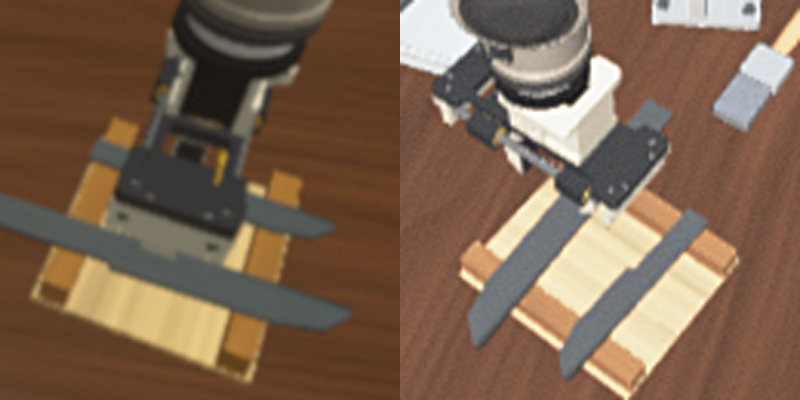

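The gripper stands over the long blank at the right place, clear of the short one. Descending and closing.

Call:
jog_arm(
  deltas=[0.02, 0.05, -0.3, 0, 0, 0.005, 0.02, 0.05, -0.55, 0, 0, 0.005, 0.02, 0.05, -0.7, 0, 0, 0.005, 0.02, 0.05, -0.715, 0, 0, 0.005, 0.02, 0.05, -0.715, 0, 0, 0.005],
)

```text
time: 3.88
tool_pos: [0.5481, 0.2997, 0.0283]
tool_rot: [3.139, -0.002, 1.308]
contact_force: [1.0, 0.0, -0.1]
opening: 0.0596
```

Call:
jog_arm(
  deltas=[0, 0, 0, 0, 0, 0, 0, 0, 0, 0, 0, 0, 0, 0, 0, 0, 0, 0, 0, 0, 0, 0, 0, 0, 0, 0, 0, 0, 0, 0],
  claw=0,
  newtons=35,
)

```text
time: 4.3
tool_pos: [0.5464, 0.3001, 0.0272]
tool_rot: [3.142, -0.001, 1.309]
contact_force: [-3.9, 0.2, 6.5]
opening: 0.0329
```

Call:
jog_arm(
  deltas=[0, 0, 0, 0, 0, 0, 0, 0, 0, 0, 0, 0, 0, 0, 0, 0, 0, 0],
)

```text
time: 4.55
tool_pos: [0.5464, 0.3001, 0.0272]
tool_rot: [3.141, -0.0, 1.309]
contact_force: [-2.3, -0.5, 7.1]
opening: 0.0334
```

The blank is gripped: opening 33.4 mm, a 34 mm width. Lifting and carrying it to the open end of the rail, turning it to jig yaw minus 1°.

Call:
jog_arm(
  deltas=[0, 0, 0.2, 0, 0, 0, 0, 0, 0.45, 0, 0, 0, 0, 0, 0.75, 0, 0, 0, 0, 0, 1.0, 0, 0, 0],
)

```text
time: 4.88
tool_pos: [0.5463, 0.2997, 0.1272]
tool_rot: [-3.141, 0.001, 1.309]
contact_force: [0.9, 0.9, -3.5]
opening: 0.0331
```

Call:
jog_arm(
  deltas=[-0.03, -0.2, 0, 0, 0, 0.027, -0.06, -0.42, 0, 0, 0, 0.054, -0.09, -0.65, 0, 0, 0, 0.08, -0.11, -0.83, 0, 0, 0, 0.108],
)

```text
time: 5.22
tool_pos: [0.5347, 0.2154, 0.1258]
tool_rot: [-3.14, 0.001, 1.481]
contact_force: [0.5, 0.6, -3.4]
opening: 0.0335
```

Call:
jog_arm(
  deltas=[-0.03, -0.2, 0, 0, 0, 0.027, -0.06, -0.42, 0, 0, 0, 0.054, -0.09, -0.65, 0, 0, 0, 0.08, -0.11, -0.83, 0, 0, 0, 0.108],
)

```text
time: 5.55
tool_pos: [0.5237, 0.1323, 0.1257]
tool_rot: [-3.14, 0.0, 1.65]
contact_force: [1.1, -0.8, -3.0]
opening: 0.0332
```

Call:
jog_arm(
  deltas=[-0.03, -0.25, 0, 0, 0, 0.027, -0.06, -0.5, 0, 0, 0, 0.054, -0.09, -0.7, 0, 0, 0, 0.08, -0.11, -0.83, 0, 0, 0, 0.107, -0.11, -0.83, 0, 0, 0, 0.107],
)

```text
time: 5.97
tool_pos: [0.5129, 0.0485, 0.1258]
tool_rot: [-3.14, 0.0, 1.816]
contact_force: [-0.3, -0.4, -3.3]
opening: 0.0331
```

```bash
python3 - <<'E'
from h import *
s=robot.observe();print(s["time"],s["tool_pos"],s["tool_rot"],s["contact_force"],s["torque"],s["opening"])
o=[]
for n,x,y in(("scene",160,130),("side",170,120)):
    im=robot.read_camera(n)[:,:,::-1];o.append(cv2.resize(im[y:y+140,x:x+140].copy(),(400,400),interpolation=cv2.INTER_CUBIC))
cv2.imwrite("pics/g2.png",np.hstack(o))
E
```

```text
5.9667 [0.51287098 0.04847192 0.12583523] [-3.14007567e+00  4.18037785e-04  1.81565933e+00] [-0.31784504 -0.37928477 -3.33098958] [ 0.07326978 -0.12496419 -0.01492535] 0.033127467419807925
```

View pics/g2.png

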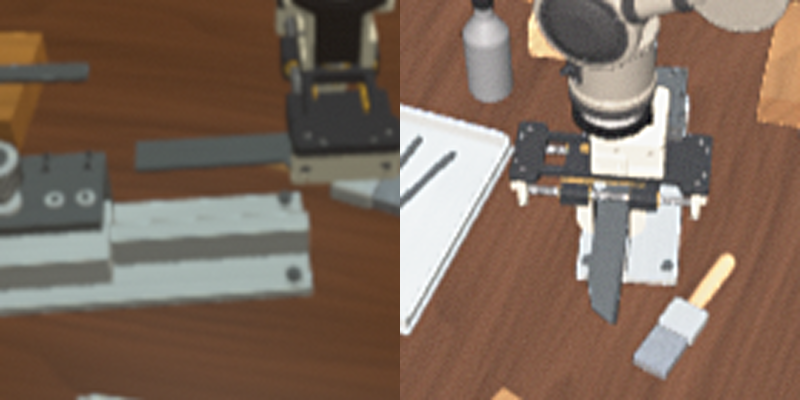

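The view shows the blank level in the gripper behind the rail, and the brush just beside the gripper. I'll check the butt's position and the brush clearance in numbers.

```bash
python3 - <<'E'
from h import *
a=robot.camera_params("scene");k=140/400
B=[onz(a,(160+x*k,130+y*k),.1325) for x,y in((137,145),(134,170))];print(B)
m=(B[0]+B[1])/2
T=np.array([.5129,.0485]);yw=1.8157-np.pi/2;y=np.array([-np.sin(yw),np.cos(yw)]);x=np.array([y[1],-y[0]])
d=m[:2]-T;print("butt rel TCP in blank axes",d@x,d@y)
for uv in((312,203),(309,190),(284,184),(278,196)):print("brush",uv,onz(a,uv,.012).round(3))
O=np.array([.5503,-.1075]);jy=np.array([-np.sin(.263),np.cos(.263)]);jx=np.array([jy[1],-jy[0]]);print("TCP in jig",(T-O)@jx,(T-O)@jy)
E
```

```text
[array([ 0.54110585, -0.09658834,  0.1325    ]), array([ 0.56796464, -0.09130947,  0.1325    ])]
butt rel TCP in blank axes 0.005854305082752858 -0.14829333102523468
brush (312, 203) [0.453 0.138 0.012]
brush (309, 190) [0.408 0.127 0.012]
brush (284, 184) [0.397 0.06  0.012]
brush (278, 196) [0.444 0.05  0.012]
TCP in jig 0.00444267731186183 0.16035904283295865
```

The butt appears about 9 mm to +x of where it should be, so the blank may have swivelled in the grip. I'll measure its direction from its edges.

```bash
python3 - <<'E'
from h import *
a=robot.camera_params("scene");im=robot.read_camera("scene")[:,:,::-1].copy()
g=im.astype(int);hsv=cv2.cvtColor(im,cv2.COLOR_BGR2HSV)
m=((hsv[...,1]<90)&(hsv[...,2]<140))
up=[];lo=[]
for u in range(210,258,2):
    v=np.where(m[170:196,u])[0]+170
    if len(v):up.append(onz(a,(u,v.min()-.5),.1327)[:2]);lo.append(onz(a,(u,v.max()+.5),.1327)[:2])
for n,q in(("spine",up),("edge",lo)):
    q=np.array(q);c=np.polyfit(q[:,1],q[:,0],1);r=q[:,0]-np.polyval(c,q[:,1]);print(n,"yaw",-np.arctan(c[0]),"x at y=-.09",np.polyval(c,-.09),"std",r.std(),len(q))
vals=m[183];u=np.where(vals[195:260])[0];print("butt col",u.min()+195,onz(a,(u.min()+194.5,183),.1327))
b=robot.camera_params("side");im=robot.read_camera("side")[:,:,::-1].copy();hsv=cv2.cvtColor(im,cv2.COLOR_BGR2HSV)
m=((hsv[...,1]<90)&(hsv[...,2]<140))
L=[];Rr=[]
for v in range(196,226,2):
    u=np.where(m[v,225:262])[0]+225
    if len(u):L.append(onz(b,(u.min()-.5,v),.1327)[:2]);Rr.append(onz(b,(u.max()+.5,v),.1327)[:2])
for n,q in(("side L",L),("side R",Rr)):
    q=np.array(q);c=np.polyfit(q[:,1],q[:,0],1);r=q[:,0]-np.polyval(c,q[:,1]);print(n,"yaw",-np.arctan(c[0]),"x@.12",np.polyval(c,.12),"std",r.std(),len(q))
E
```

```text
spine yaw 0.26009119127452884 x at y=-.09 0.5333490871944929 std 0.0009124111985519521 24
edge yaw 0.26222854936531503 x at y=-.09 0.5697597100622216 std 0.0009133307143350285 24
butt col 195 [ 0.55349219 -0.12365094  0.1327    ]
side L yaw 0.25173300427930706 x@.12 0.518143268168122 std 0.007079701420630392 15
side R yaw 0.25135016079889205 x@.12 0.47820011536959534 std 0.001102423263535871 15
```

The blank is not swivelled: its yaw is 0.25–0.26, within 1° of the jig's. The brush is clear. Lowering onto the rail.

Call:
jog_arm(
  deltas=[0.02, 0, -0.25, 0, 0, -0.005, 0.02, 0, -0.5, 0, 0, -0.005, 0.02, 0, -0.7, 0, 0, -0.005, 0.02, 0, -0.77, 0, 0, -0.005, 0.02, 0, -0.77, 0, 0, -0.005],
)

```text
time: 6.58
tool_pos: [0.5144, 0.0516, 0.0476]
tool_rot: [-3.138, -0.001, 1.809]
contact_force: [-0.5, -0.2, -2.8]
opening: 0.0332
```

Call:
jog_arm(
  deltas=[0, 0, -0.01, 0, 0, 0, 0, 0, -0.02, 0, 0, 0, 0, 0, -0.02, 0, 0, 0],
)

```text
time: 6.83
tool_pos: [0.5164, 0.0509, 0.0483]
tool_rot: [3.139, 0.001, 1.809]
contact_force: [-0.1, -0.3, -3.0]
opening: 0.0333
```

Call:
jog_arm(
  deltas=[0, 0, -0.01, 0, 0, 0, 0, 0, -0.02, 0, 0, 0, 0, 0, -0.02, 0, 0, 0],
)

```text
time: 7.08
tool_pos: [0.5157, 0.0508, 0.0455]
tool_rot: [3.141, 0.0, 1.808]
contact_force: [0.3, -0.1, -4.2]
opening: 0.0332
```

Call:
jog_arm(
  deltas=[0, 0, -0.005, 0, 0, 0, 0, 0, -0.01, 0, 0, 0, 0, 0, -0.01, 0, 0, 0, 0, 0, -0.01, 0, 0, 0],
)

```text
time: 7.42
tool_pos: [0.5156, 0.0508, 0.0443]
tool_rot: [3.141, 0.0, 1.809]
contact_force: [-0.4, 0.1, -2.4]
opening: 0.0333
```

Call:
jog_arm(
  deltas=[0, 0, -0.005, 0, 0, 0, 0, 0, -0.01, 0, 0, 0, 0, 0, -0.01, 0, 0, 0, 0, 0, -0.01, 0, 0, 0],
)

```text
time: 7.75
tool_pos: [0.5157, 0.0508, 0.0438]
tool_rot: [3.141, 0.0, 1.808]
contact_force: [-1.9, 0.9, 4.4]
opening: 0.0335
```

The rail contact is at z ≈ 0.044. I'll lighten the load slightly and slide in along jig −y, clear of the pins.

Call:
jog_arm(
  deltas=[0.04, -0.15, 0.005, 0, 0, 0, 0.1, -0.37, 0.005, 0, 0, 0, 0.18, -0.67, 0.005, 0, 0, 0, 0.26, -0.97, 0.005, 0, 0, 0],
)

```text
time: 8.08
tool_pos: [0.541, -0.0452, 0.0442]
tool_rot: [-3.141, -0.003, 1.81]
contact_force: [-2.4, 7.7, 5.3]
opening: 0.0332
```

Call:
jog_arm(
  deltas=[0.026, -0.097, 0, 0, 0, 0, 0.045, -0.17, 0, 0, 0, 0, 0.052, -0.193, 0, 0, 0, 0, 0.052, -0.193, 0, 0, 0, 0],
)

```text
time: 8.42
tool_pos: [0.5464, -0.0652, 0.0442]
tool_rot: [-3.141, -0.001, 1.807]
contact_force: [-3.6, 2.1, 6.2]
opening: 0.0335
```

Call:
jog_arm(
  deltas=[0, 0, 0.004, 0, 0, 0, 0, 0, 0.004, 0, 0, 0, 0.008, -0.03, 0.004, 0, 0, 0, 0.021, -0.077, 0.004, 0, 0, 0, 0.026, -0.097, 0.004, 0, 0, 0],
  claw=0,
  newtons=12,
)

```text
time: 8.83
tool_pos: [0.549, -0.0743, 0.0442]
tool_rot: [-3.141, -0.002, 1.808]
contact_force: [-3.5, 6.5, 5.2]
opening: 0.0334
```

Call:
jog_arm(
  deltas=[0.002, -0.007, 0, 0, 0, 0, 0.004, -0.015, 0, 0, 0, 0, 0.005, -0.019, 0, 0, 0, 0, 0.005, -0.019, 0, 0, 0, 0],
)

```text
time: 9.17
tool_pos: [0.5495, -0.076, 0.0442]
tool_rot: [-3.141, -0.002, 1.809]
contact_force: [-2.6, 5.5, 3.9]
opening: 0.0339
```

```bash
python3 - <<'E'
from h import *
b=robot.camera_params("side");im=robot.read_camera("side")[:,:,::-1].copy();
a=cv2.resize(im[110:200,205:325],(640,480),interpolation=cv2.INTER_CUBIC);cv2.imwrite("pics/s3.png",a)
s=robot.observe();print(s["contact_force"],s["torque"])
E
```

```text
[-2.49211535  6.29347859  5.08052346] [ 0.92562181  0.40145474 -0.04933416]
```

View pics/s3.png

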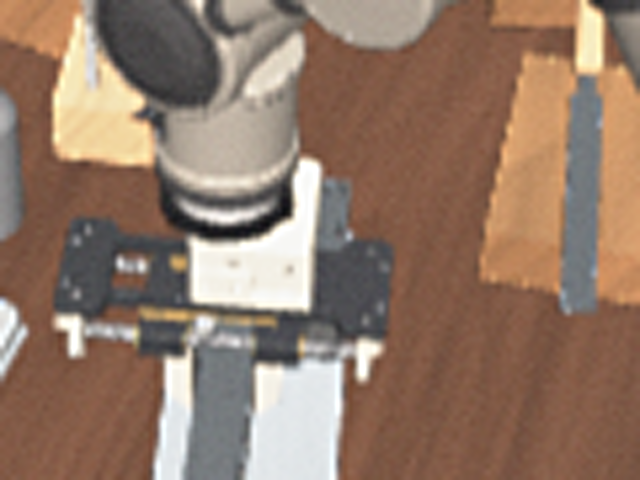

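The view is blocked by the gripper, so contact has to be found by force. First I'll relieve the downward load to see the baseline.

Call:
jog_arm(
  deltas=[0, 0, 0.006, 0, 0, 0, 0, 0, 0.006, 0, 0, 0, 0, 0, 0.006, 0, 0, 0],
)

```text
time: 9.47
tool_pos: [0.5497, -0.0771, 0.0443]
tool_rot: [-3.141, 0.0, 1.809]
contact_force: [0.3, 0.6, -3.6]
opening: 0.0335
```

Call:
jog_arm(
  deltas=[0, 0, 0.004, 0, 0, 0, 0, 0, 0.004, 0, 0, 0, 0, 0, 0.004, 0, 0, 0],
)

```text
time: 9.72
tool_pos: [0.5498, -0.0773, 0.0449]
tool_rot: [-3.141, -0.0, 1.808]
contact_force: [-0.4, -0.4, -4.5]
opening: 0.0337
```

Free now, with all forces near zero, so the earlier pull was rail friction. Advancing in small steps.

Call:
jog_arm(
  deltas=[0.003, -0.01, -0.003, 0, 0, 0, 0.005, -0.02, -0.003, 0, 0, 0, 0.008, -0.03, -0.003, 0, 0, 0, 0.008, -0.03, -0.003, 0, 0, 0],
)

```text
time: 10.05
tool_pos: [0.5506, -0.0804, 0.0448]
tool_rot: [-3.142, 0.0, 1.808]
contact_force: [-1.7, -0.1, -3.9]
opening: 0.0339
```

Call:
jog_arm(
  deltas=[0.001, -0.005, 0, 0, 0, 0, 0.003, -0.01, 0, 0, 0, 0, 0.003, -0.01, 0, 0, 0, 0],
)

```text
time: 10.3
tool_pos: [0.5509, -0.0812, 0.0448]
tool_rot: [-3.141, -0.0, 1.808]
contact_force: [-1.0, -0.2, -3.5]
opening: 0.0337
```

Call:
jog_arm(
  deltas=[0.001, -0.005, 0, 0, 0, 0, 0.003, -0.01, 0, 0, 0, 0, 0.003, -0.01, 0, 0, 0, 0],
)

```text
time: 10.55
tool_pos: [0.5509, -0.0816, 0.0447]
tool_rot: [-3.141, -0.001, 1.808]
contact_force: [-2.2, 4.5, -2.7]
opening: 0.034
```

The end pin seems reached: 4.5 N, at jig y close to expected. I'll back off a hair and ease sideways to the side pins.

Call:
jog_arm(
  deltas=[-0.002, 0.006, 0, 0, 0, 0, -0.012, 0.003, 0, 0, 0, 0, -0.032, -0.003, 0, 0, 0, 0, -0.041, -0.005, 0, 0, 0, 0, -0.041, -0.005, 0, 0, 0, 0],
)

```text
time: 10.97
tool_pos: [0.5477, -0.0824, 0.0451]
tool_rot: [3.14, 0.0, 1.809]
contact_force: [0.9, 4.5, -2.9]
opening: 0.0334
```

Call:
jog_arm(
  deltas=[-0.005, -0.001, 0, 0, 0, 0, -0.01, -0.003, 0, 0, 0, 0, -0.01, -0.003, 0, 0, 0, 0],
)

```text
time: 11.22
tool_pos: [0.5466, -0.0827, 0.0451]
tool_rot: [3.14, 0.0, 1.809]
contact_force: [0.8, 4.0, -3.8]
opening: 0.0342
```

Call:
jog_arm(
  deltas=[-0.004, -0.001, 0, 0, 0, 0, -0.007, -0.002, 0, 0, 0, 0, -0.007, -0.002, 0, 0, 0, 0],
)

```text
time: 11.47
tool_pos: [0.546, -0.0829, 0.0451]
tool_rot: [3.14, 0.0, 1.809]
contact_force: [1.7, 5.8, -2.7]
opening: 0.0341
```

Call:
jog_arm(
  deltas=[-0.004, -0.001, 0, 0, 0, 0, -0.007, -0.001, 0, 0, 0, 0, -0.007, -0.001, 0, 0, 0, 0],
)

```text
time: 11.72
tool_pos: [0.5453, -0.0831, 0.0451]
tool_rot: [3.14, 0.001, 1.809]
contact_force: [2.3, 4.5, -2.6]
opening: 0.0338
```

Call:
jog_arm(
  deltas=[-0.004, -0.001, 0, 0, 0, 0, -0.007, -0.001, 0, 0, 0, 0, -0.007, -0.001, 0, 0, 0, 0],
)

```text
time: 11.97
tool_pos: [0.5444, -0.0833, 0.045]
tool_rot: [3.141, 0.0, 1.809]
contact_force: [1.7, 3.9, -3.7]
opening: 0.0341
```

Call:
jog_arm(
  deltas=[-0.003, -0.001, 0, 0, 0, 0, -0.006, -0.001, 0, 0, 0, 0, -0.006, -0.001, 0, 0, 0, 0],
)

```text
time: 12.22
tool_pos: [0.5434, -0.0836, 0.0449]
tool_rot: [3.142, 0.0, 1.808]
contact_force: [1.3, 3.4, -2.8]
opening: 0.034
```

Call:
jog_arm(
  deltas=[-0.003, -0.001, 0, 0, 0, 0, -0.006, -0.001, 0, 0, 0, 0, -0.006, -0.001, 0, 0, 0, 0],
)

```text
time: 12.47
tool_pos: [0.5431, -0.0837, 0.0449]
tool_rot: [3.141, 0.0, 1.808]
contact_force: [2.0, 3.9, -3.7]
opening: 0.0337
```

Call:
jog_arm(
  deltas=[-0.003, -0.001, 0, 0, 0, 0, -0.006, -0.001, 0, 0, 0, 0, -0.006, -0.001, 0, 0, 0, 0],
)

```text
time: 12.72
tool_pos: [0.5429, -0.0837, 0.045]
tool_rot: [3.14, 0.001, 1.808]
contact_force: [4.2, 3.5, -3.8]
opening: 0.0342
```

Call:
jog_arm(
  deltas=[-0.003, -0.001, 0, 0, 0, 0, -0.006, -0.001, 0, 0, 0, 0, -0.006, -0.001, 0, 0, 0, 0],
)

```text
time: 12.97
tool_pos: [0.5428, -0.0837, 0.0451]
tool_rot: [3.139, 0.001, 1.808]
contact_force: [5.7, 5.0, -4.5]
opening: 0.0338
```

```bash
python3 - <<'E'
from h import *
s=robot.observe();print(s["contact_force"],s["torque"],s["tool_pos"],s["qvel"].round(4))
E
```

```text
[ 5.7317869   5.02530711 -4.45457371] [ 0.75697683 -1.04346572  0.40135405] [ 0.5427776  -0.08374131  0.04512687] [ 0.0013 -0.0004 -0.0016  0.0004  0.0017  0.0015]
```

Side contact is reached: about 6.8 N along jig x and 3.3 N along y. The moment, 0.40 N m over a lever of about 60 mm, suggests the near pin carries most of it. I'll swing the butt slightly further, pivoting about the near pin, and watch the moment.

Call:
jog_arm(
  deltas=[0.003, 0.001, 0, 0, 0, -0.003, 0.005, 0.001, 0, 0, 0, -0.006, 0.005, 0.001, 0, 0, 0, -0.006],
)

```text
time: 13.22
tool_pos: [0.5429, -0.0836, 0.0451]
tool_rot: [3.14, 0.001, 1.799]
contact_force: [4.1, 5.1, -3.3]
opening: 0.0339
```

```bash
cat > st.py <<'E'
from h import *
s=robot.observe();f=s["contact_force"];c,q=np.cos(.263),np.sin(.263)
d=s["tool_pos"][:2]-[.5503,-.1075]
print(s["time"],"jig F",round(f[0]*c+f[1]*q,1),round(-f[0]*q+f[1]*c,1),round(f[2],1),"tz",s["torque"][2].round(2),"jig pos",(1e3*np.array([d[0]*c+d[1]*q,-d[0]*q+d[1]*c])).round(2),"z",s["tool_pos"][2].round(4),"rot",s["tool_rot"].round(4),"op",round(s["opening"]*1e3,1),"q",s["qpos"].round(2))
E
python3 st.py
```

```text
13.2167 jig F 5.3 3.9 -3.3 tz 0.38 jig pos [-0.93 25.  ] z 0.0451 rot [3.1399e+00 6.0000e-04 1.7990e+00] op 33.9 q [-0.29  0.61  1.68  0.    0.85 -0.52]
```

Call:
jog_arm(
  deltas=[0.003, 0.001, 0, 0, 0, -0.003, 0.004, 0.001, 0, 0, 0, -0.006, 0.004, 0.001, 0, 0, 0, -0.006],
)

```text
time: 13.47
tool_pos: [0.5431, -0.0835, 0.045]
tool_rot: [3.14, 0.0, 1.79]
contact_force: [3.3, 4.3, -3.8]
opening: 0.0344
```

```bash
python3 st.py; python3 - <<'E'
from h import *
o=[]
for n,x,y,w,h in(("scene",190,180,120,90),("side",205,140,120,90)):
    im=robot.read_camera(n)[:,:,::-1].copy();cv2.imwrite(f"pics/{n}_h.png",im);o.append(cv2.resize(im[y:y+h,x:x+w],(400,300),interpolation=cv2.INTER_CUBIC))
cv2.imwrite("pics/h4.png",np.hstack(o))
E
```

```text
13.4667 jig F 4.3 3.3 -3.8 tz 0.49 jig pos [-0.69 25.04] z 0.045 rot [3.1403e+00 5.0000e-04 1.7897e+00] op 34.4 q [-0.29  0.61  1.68  0.    0.85 -0.51]
```

View pics/h4.png

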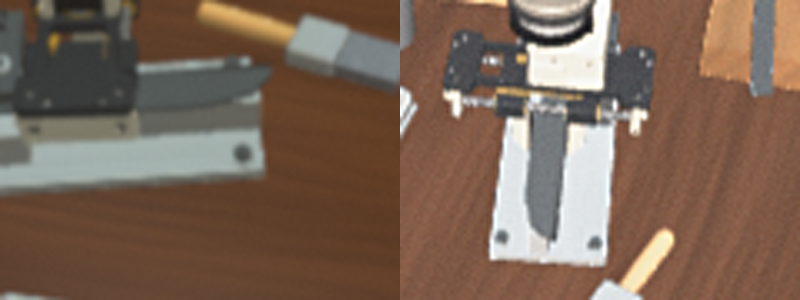

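Now the lever is about 114 mm, so both side pins bear (about 1 N and 3.4 N) and the end pin takes about 3.3 N. The view shows the blank lying along the rail. Setting it down.

Call:
jog_arm(
  deltas=[0, 0, -0.004, 0, 0, 0, 0, 0, -0.006, 0, 0, 0, 0, 0, -0.006, 0, 0, 0],
)

```text
time: 13.82
tool_pos: [0.5432, -0.0835, 0.0445]
tool_rot: [3.14, 0.001, 1.79]
contact_force: [3.2, 4.0, -2.5]
opening: 0.0342
```

```bash
python3 st.py; python3 - <<'E'
from h import *
# angle of spine vs base edge in side image
b=robot.camera_params("side");im=cv2.imread("pics/side_h.png").astype(int);g=im.sum(2)/3
def edge(v0,v1,u0,u1,z,sgn):
    P=[]
    for v in range(v0,v1):
        r=g[v,u0:u1];d=np.diff(r)*sgn;i=int(d.argmax());
        o=0
        if 0<i<len(d)-1:
            den=d[i-1]-2*d[i]+d[i+1];o=.5*(d[i-1]-d[i+1])/den if den else 0
        P.append(onz(b,(u0+i+.5+o,v),z)[:2])
    P=np.array(P);c=np.polyfit(P[:,1],P[:,0],1);r=P[:,0]-np.polyval(c,P[:,1]);k=abs(r)<2*r.std()+1e-6;c=np.polyfit(P[k,1],P[k,0],1)
    return -np.arctan(c[0]),r.std()*1e3,P[0],P[-1]
print("spine",edge(181,208,249,259,.051,1))
print("base R",edge(180,216,262,275,.012,-1))
print("base L",edge(185,214,230,240,.012,1))
E
```

```text
13.8167 jig F 4.1 3.0 -2.5 tz 0.46 jig pos [-0.63 25.01] z 0.0445 rot [3.1401e+00 6.0000e-04 1.7899e+00] op 34.2 q [-0.29  0.61  1.68  0.    0.85 -0.51]
spine (np.float64(0.2542455115568151), np.float64(0.5924950860205327), array([ 0.5233492 , -0.08122536]), array([0.49664866, 0.02246608]))
base R (np.float64(0.2640723819038343), np.float64(0.6147452776343383), array([ 0.49309394, -0.13428325]), array([0.45359234, 0.00764913]))
base L (np.float64(0.2604834693810832), np.float64(0.6200090505508639), array([ 0.58940774, -0.07547139]), array([0.55955747, 0.0377319 ]))
```

The spine is at 0.254 rad and the base at 0.262, aligned within measuring error. A touch lower, then release.

Call:
jog_arm(
  deltas=[0, 0, -0.003, 0, 0, 0, 0, 0, -0.003, 0, 0, 0, 0, 0, -0.003, 0, 0, 0],
)

```text
time: 14.07
tool_pos: [0.5432, -0.0835, 0.0443]
tool_rot: [3.14, 0.001, 1.79]
contact_force: [3.0, 4.4, -1.1]
opening: 0.0341
```

Call:
jog_arm(
  deltas=[0, 0, 0, 0, 0, 0, 0, 0, 0, 0, 0, 0, 0, 0, 0, 0, 0, 0, 0, 0, 0, 0, 0, 0],
  claw=0.45,
)

```text
time: 14.4
tool_pos: [0.5424, -0.0839, 0.0441]
tool_rot: [-3.142, 0.0, 1.789]
contact_force: [0.0, 0.3, -0.2]
opening: 0.0412
```

```bash
python3 st.py
```

```text
14.4 jig F 0.1 0.3 -0.2 tz 0.03 jig pos [-1.47 24.8 ] z 0.0441 rot [-3.1415e+00  3.0000e-04  1.7891e+00] op 41.2 q [-0.29  0.61  1.69 -0.    0.85 -0.51]
```

The blank is released and the tool is free. Lifting, and checking the clearance around the knob.

Call:
jog_arm(
  deltas=[0, 0, 0.2, 0, 0, 0, 0, 0, 0.5, 0, 0, 0, 0, 0, 0.9, 0, 0, 0],
)

```text
time: 14.65
tool_pos: [0.5407, -0.0833, 0.1327]
tool_rot: [-3.136, -0.003, 1.789]
contact_force: [1.1, 0.3, -0.4]
opening: 0.0413
```

Call:
jog_arm(
  deltas=[0, 0, 0.4, 0, 0, 0.07, 0, 0, 0.5, 0, 0, 0.15, 0, 0, 0.5, 0, 0, 0.22, 0, 0, 0.5, 0, 0, 0.3, 0, 0, 0.5, 0, 0, 0.3725],
  claw=0.9,
)

```text
time: 15.07
tool_pos: [0.5424, -0.0838, 0.1845]
tool_rot: [3.141, 0.001, 2.38]
contact_force: [0.4, -0.3, 0.0]
opening: 0.0697
```

```bash
python3 st.py; python3 - <<'E'
from h import *
a=robot.camera_params("scene")
for n,uv,z in(("bottle base",(137,298),0),("bottle top@.15",(118,252),.15),("rack pins base",(103,238),.05),("rack pintop@.12",(97,208),.12),("rack corner",(122,222),.04)):print(n,onz(a,uv,z).round(3))
im=robot.read_camera("scene")[:,:,::-1].copy();cv2.imwrite("pics/s5.png",cv2.resize(im[150:285,70:250],(720,540),interpolation=cv2.INTER_CUBIC))
E
```

```text
15.0667 jig F 0.3 -0.4 0.0 tz 0.05 jig pos [-1.44 24.93] z 0.1845 rot [3.1414e+00 8.0000e-04 2.3805e+00] op 69.7 q [-0.29  0.43  1.54 -0.    1.17 -1.1 ]
bottle base [ 0.775 -0.196  0.   ]
bottle top@.15 [ 0.766 -0.198  0.15 ]
rack pins base [ 0.676 -0.305  0.05 ]
rack pintop@.12 [ 0.651 -0.309  0.12 ]
rack corner [ 0.618 -0.291  0.04 ]
```

View pics/s5.png

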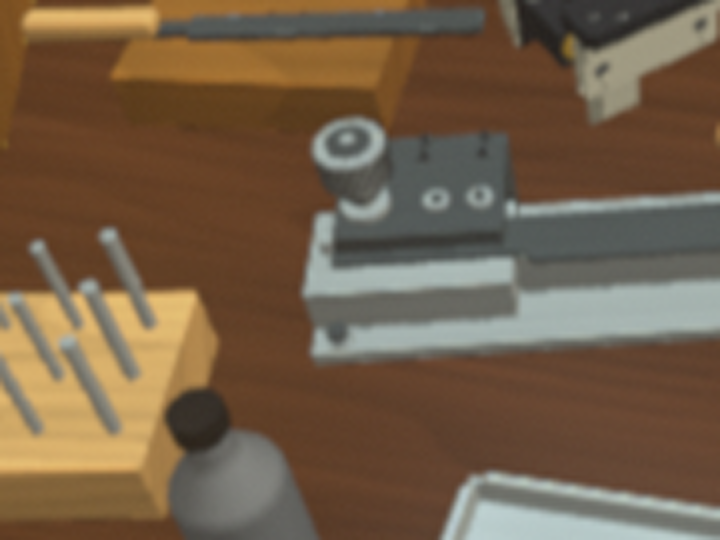

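The blank lies along the rail and under the bridge. The knob's top is at scene px (157,184.5), and the bottle and pin rack are clear of the gripper's sweep. Moving over the knob with the wrist wound back to about −2.9.

Call:
jog_arm(
  deltas=[0.02, -0.1, 0, 0, 0, 0.07, 0.05, -0.2, 0, 0, 0, 0.15, 0.08, -0.3, 0, 0, 0, 0.22, 0.1, -0.4, 0, 0, 0, 0.3, 0.1, -0.4, 0, 0, 0, 0.371],
)

```text
time: 15.53
tool_pos: [0.5527, -0.1254, 0.1838]
tool_rot: [-3.141, 0.0, 2.959]
contact_force: [-0.8, 0.0, -0.2]
opening: 0.0824
```

Call:
jog_arm(
  deltas=[0.02, -0.1, 0, 0, 0, 0.07, 0.05, -0.2, 0, 0, 0, 0.15, 0.08, -0.3, 0, 0, 0, 0.22, 0.1, -0.4, 0, 0, 0, 0.3, 0.1, -0.4, 0, 0, 0, 0.371],
)

```text
time: 15.95
tool_pos: [0.5627, -0.1655, 0.1837]
tool_rot: [-3.141, -0.0, -2.741]
contact_force: [-0.2, 0.6, -0.4]
opening: 0.0822
```

Call:
jog_arm(
  deltas=[0.02, -0.1, 0, 0, 0, 0.07, 0.05, -0.2, 0, 0, 0, 0.15, 0.08, -0.3, 0, 0, 0, 0.22, 0.1, -0.4, 0, 0, 0, 0.3, 0.1, -0.4, 0, 0, 0, 0.371],
)

```text
time: 16.37
tool_pos: [0.5726, -0.2055, 0.1837]
tool_rot: [-3.141, -0.001, -2.159]
contact_force: [-0.1, 0.3, 1.0]
opening: 0.0826
```

Call:
jog_arm(
  deltas=[0, 0, 0, 0, 0, 0, 0, 0, 0, 0, 0, 0],
)

```text
time: 16.53
tool_pos: [0.5723, -0.2036, 0.1837]
tool_rot: [3.141, -0.0, -2.166]
contact_force: [-0.1, -0.3, -0.1]
opening: 0.083
```

```bash
python3 st.py
```

```text
16.5333 jig F -0.2 -0.3 -0.1 tz -0.01 jig pos [ -3.74 -98.5 ] z 0.1837 rot [ 3.1409e+00 -1.0000e-04 -2.1657e+00] op 83.0 q [-0.47  0.54  1.36 -0.    1.24 -3.01]
```

On target with q6 = −3.01. Descending, then closing lightly first to check centring.

Call:
jog_arm(
  deltas=[0, 0, -0.3, 0, 0, 0, 0, 0, -0.5, 0, 0, 0, 0, 0, -0.65, 0, 0, 0, 0, 0, -0.71, 0, 0, 0, 0, 0, -0.71, 0, 0, 0],
)

```text
time: 16.95
tool_pos: [0.5717, -0.2028, 0.1115]
tool_rot: [3.138, -0.0, -2.163]
contact_force: [-0.2, -0.1, 1.5]
opening: 0.0827
```

Call:
jog_arm(
  deltas=[0, 0, 0, 0, 0, 0, 0, 0, 0, 0, 0, 0, 0, 0, 0, 0, 0, 0, 0, 0, 0, 0, 0, 0, 0, 0, 0, 0, 0, 0],
  claw=0,
  newtons=10,
)

```text
time: 17.37
tool_pos: [0.5728, -0.2036, 0.1137]
tool_rot: [-3.14, 0.0, -2.16]
contact_force: [0.1, -0.1, -0.4]
opening: 0.0542
```

Call:
jog_arm(
  deltas=[0, 0, 0, 0, 0, 0, 0, 0, 0, 0, 0, 0, 0, 0, 0, 0, 0, 0, 0, 0, 0, 0, 0, 0, 0, 0, 0, 0, 0, 0],
)

```text
time: 17.78
tool_pos: [0.5736, -0.2042, 0.1133]
tool_rot: [-3.139, 0.0, -2.16]
contact_force: [4.2, -1.9, -0.8]
opening: 0.0389
```

```bash
python3 st.py
```

```text
17.7833 jig F 3.6 -3.0 -0.8 tz 0.03 jig pos [ -2.66 -99.44] z 0.1133 rot [-3.1388e+00  3.0000e-04 -2.1604e+00] op 38.9 q [-0.47  0.61  1.45 -0.    1.08 -3.02]
```

The knob is gripped at 38.9 mm and centred to about 1 mm. Gripping firmly and turning clockwise, watching the moment.

Call:
jog_arm(
  deltas=[0.005, -0.003, 0, 0, 0, 0, 0.005, -0.003, 0, 0, 0, 0, 0.005, -0.003, 0, 0, 0, 0],
  claw=0,
  newtons=60,
)

```text
time: 18.03
tool_pos: [0.5736, -0.2042, 0.1133]
tool_rot: [-3.14, 0.0, -2.16]
contact_force: [4.1, -2.5, 1.0]
opening: 0.038
```

```bash
python3 st.py
```

```text
18.0333 jig F 3.3 -3.5 1.0 tz -0.01 jig pos [ -2.63 -99.41] z 0.1133 rot [-3.1401e+00  1.0000e-04 -2.1602e+00] op 38.0 q [-0.47  0.61  1.45 -0.    1.08 -3.02]
```

Call:
jog_arm(
  deltas=[0, 0, 0, 0, 0, -0.06, 0, 0, 0, 0, 0, -0.12, 0, 0, 0, 0, 0, -0.18, 0, 0, 0, 0, 0, -0.24, 0, 0, 0, 0, 0, -0.3],
)

```text
time: 18.45
tool_pos: [0.574, -0.2046, 0.1133]
tool_rot: [-3.139, 0.001, -2.635]
contact_force: [5.4, -4.4, -0.9]
opening: 0.0381
```

```bash
python3 st.py
```

```text
18.45 jig F 4.0 -5.7 -0.9 tz 0.33 jig pos [ -2.37 -99.88] z 0.1133 rot [-3.1390e+00  1.2000e-03 -2.6354e+00] op 38.1 q [-0.47  0.61  1.45 -0.    1.08 -2.54]
```

Call:
jog_arm(
  deltas=[0, 0, 0, 0, 0, -0.06, 0, 0, 0, 0, 0, -0.12, 0, 0, 0, 0, 0, -0.18, 0, 0, 0, 0, 0, -0.24, 0, 0, 0, 0, 0, -0.3],
)

```text
time: 18.87
tool_pos: [0.5742, -0.2051, 0.1133]
tool_rot: [-3.139, 0.003, -3.107]
contact_force: [6.7, -5.8, -2.0]
opening: 0.0379
```

```bash
python3 st.py
```

```text
18.8667 jig F 4.9 -7.3 -2.0 tz 0.38 jig pos [  -2.33 -100.4 ] z 0.1133 rot [-3.1391e+00  2.8000e-03 -3.1068e+00] op 37.9 q [-0.47  0.61  1.45 -0.    1.08 -2.07]
```

Call:
jog_arm(
  deltas=[0.004, -0.006, 0, 0, 0, -0.055, 0.004, -0.006, 0, 0, 0, -0.11, 0.004, -0.006, 0, 0, 0, -0.11],
)

```text
time: 19.12
tool_pos: [0.5742, -0.2053, 0.1133]
tool_rot: [-3.14, 0.002, 3.004]
contact_force: [4.9, -4.9, -0.6]
opening: 0.0379
```

```bash
python3 st.py
```

```text
19.1167 jig F 3.4 -6.0 -0.6 tz 0.23 jig pos [  -2.35 -100.66] z 0.1133 rot [-3.1402e+00  2.2000e-03  3.0036e+00] op 37.9 q [-0.47  0.61  1.44 -0.    1.08 -1.9 ]
```

Call:
jog_arm(
  deltas=[0, 0, 0, 0, 0, -0.055, 0, 0, 0, 0, 0, -0.11, 0, 0, 0, 0, 0, -0.11],
)

```text
time: 19.37
tool_pos: [0.5742, -0.2055, 0.1133]
tool_rot: [-3.14, 0.003, 2.831]
contact_force: [5.2, -4.9, -0.7]
opening: 0.0379
```

```bash
python3 st.py
```

```text
19.3667 jig F 3.8 -6.1 -0.7 tz 0.25 jig pos [  -2.43 -100.84] z 0.1133 rot [-3.1403e+00  2.6000e-03  2.8308e+00] op 37.9 q [-0.47  0.61  1.44 -0.    1.08 -1.73]
```

Call:
jog_arm(
  deltas=[0, 0, 0, 0, 0, -0.055, 0, 0, 0, 0, 0, -0.11, 0, 0, 0, 0, 0, -0.11],
)

```text
time: 19.62
tool_pos: [0.5741, -0.2057, 0.1133]
tool_rot: [-3.14, 0.003, 2.658]
contact_force: [3.6, -6.2, -0.8]
opening: 0.0383
```

```bash
python3 st.py
```

```text
19.6167 jig F 1.9 -6.9 -0.8 tz 0.27 jig pos [  -2.52 -100.98] z 0.1133 rot [-3.1405e+00  2.8000e-03  2.6581e+00] op 38.3 q [-0.47  0.61  1.44 -0.    1.08 -1.56]
```

Call:
jog_arm(
  deltas=[0, -0.005, 0, 0, 0, -0.07, 0, -0.005, 0, 0, 0, -0.14, 0, -0.005, 0, 0, 0, -0.2],
)

```text
time: 19.87
tool_pos: [0.5739, -0.206, 0.1133]
tool_rot: [-3.141, 0.003, 2.343]
contact_force: [2.7, -5.6, 0.3]
opening: 0.0383
```

```bash
python3 st.py
```

```text
19.8667 jig F 1.1 -6.1 0.3 tz 0.36 jig pos [  -2.78 -101.28] z 0.1133 rot [-3.1412e+00  2.6000e-03  2.3431e+00] op 38.3 q [-0.47  0.61  1.44 -0.    1.09 -1.24]
```

Call:
jog_arm(
  deltas=[0, 0, 0, 0, 0, -0.07, 0, 0, 0, 0, 0, -0.14, 0, 0, 0, 0, 0, -0.2],
)

```text
time: 20.12
tool_pos: [0.5737, -0.2062, 0.1133]
tool_rot: [-3.141, 0.003, 2.029]
contact_force: [1.0, -6.3, -0.0]
opening: 0.0379
```

```bash
python3 st.py
```

```text
20.1167 jig F -0.6 -6.3 -0.0 tz 0.31 jig pos [  -3.09 -101.42] z 0.1133 rot [-3.1414e+00  2.6000e-03  2.0290e+00] op 37.9 q [-0.47  0.61  1.44 -0.    1.09 -0.93]
```

Call:
jog_arm(
  deltas=[0, 0, 0, 0, 0, -0.07, 0, 0, 0, 0, 0, -0.14, 0, 0, 0, 0, 0, -0.2],
)

```text
time: 20.37
tool_pos: [0.5733, -0.2064, 0.1133]
tool_rot: [-3.142, 0.003, 1.715]
contact_force: [0.0, -6.6, -0.1]
opening: 0.038
```

```bash
python3 st.py
```

```text
20.3667 jig F -1.7 -6.4 -0.1 tz 0.33 jig pos [  -3.46 -101.45] z 0.1133 rot [-3.1415e+00  2.6000e-03  1.7148e+00] op 38.0 q [-0.47  0.61  1.44 -0.    1.09 -0.61]
```

Running torque is 0.31–0.36 N m and the foot hasn't bitten yet. Continuing.

Call:
jog_arm(
  deltas=[0, 0, 0, 0, 0, -0.07, 0, 0, 0, 0, 0, -0.14, 0, 0, 0, 0, 0, -0.2],
)

```text
time: 20.62
tool_pos: [0.573, -0.2064, 0.1133]
tool_rot: [-3.142, 0.003, 1.401]
contact_force: [-1.4, -6.4, 1.9]
opening: 0.0381
```

```bash
python3 st.py
```

```text
20.6167 jig F -3.0 -5.8 1.9 tz 0.4 jig pos [  -3.79 -101.38] z 0.1133 rot [-3.1416e+00  2.6000e-03  1.4007e+00] op 38.1 q [-0.47  0.61  1.45 -0.    1.09 -0.3 ]
```

Call:
jog_arm(
  deltas=[0, 0, 0, 0, 0, -0.07, 0, 0, 0, 0, 0, -0.14],
)

```text
time: 20.78
tool_pos: [0.5728, -0.2063, 0.1133]
tool_rot: [3.142, 0.003, 1.181]
contact_force: [-1.9, -7.0, 2.4]
opening: 0.0382
```

```bash
python3 st.py
```

```text
20.7833 jig F -3.7 -6.3 2.4 tz 0.45 jig pos [  -4.01 -101.27] z 0.1133 rot [3.1416e+00 2.6000e-03 1.1810e+00] op 38.2 q [-0.47  0.61  1.45 -0.    1.09 -0.08]
```

Call:
jog_arm(
  deltas=[0, 0, 0, 0, 0, -0.07, 0, 0, 0, 0, 0, -0.14],
)

```text
time: 20.95
tool_pos: [0.5725, -0.2062, 0.1132]
tool_rot: [-3.142, 0.003, 0.961]
contact_force: [-2.6, -5.8, 2.8]
opening: 0.038
```

```bash
python3 st.py
```

```text
20.95 jig F -4.0 -4.9 2.8 tz 0.43 jig pos [  -4.19 -101.1 ] z 0.1132 rot [-3.1416e+00  2.8000e-03  9.6120e-01] op 38.0 q [-0.47  0.61  1.45 -0.    1.09  0.14]
```

The foot has bitten: the torque is 0.40–0.45 N m, close to slip. Small steps from here.

Call:
jog_arm(
  deltas=[0, 0, 0, 0, 0, -0.06],
)

```text
time: 21.03
tool_pos: [0.5725, -0.2062, 0.1132]
tool_rot: [3.142, 0.003, 0.867]
contact_force: [-3.4, -6.5, 3.1]
opening: 0.0386
```

```bash
python3 st.py
```

```text
21.0333 jig F -4.9 -5.4 3.1 tz 0.39 jig pos [  -4.26 -101.04] z 0.1132 rot [3.1416e+00 2.8000e-03 8.6690e-01] op 38.6 q [-0.47  0.61  1.45 -0.    1.09  0.24]
```

Call:
jog_arm(
  deltas=[0, 0, 0, 0, 0, -0.06],
)

```text
time: 21.12
tool_pos: [0.5724, -0.2061, 0.1132]
tool_rot: [3.142, 0.003, 0.774]
contact_force: [-3.5, -5.3, 3.4]
opening: 0.0383
```

```bash
python3 st.py
```

```text
21.1167 jig F -4.8 -4.2 3.4 tz 0.49 jig pos [  -4.32 -100.94] z 0.1132 rot [3.1415e+00 2.9000e-03 7.7350e-01] op 38.3 q [-0.47  0.61  1.45 -0.    1.09  0.33]
```

Call:
jog_arm(
  deltas=[0, 0, 0, 0, 0, -0.06],
)

```text
time: 21.2
tool_pos: [0.5723, -0.206, 0.1132]
tool_rot: [3.141, 0.003, 0.679]
contact_force: [-2.9, -5.0, 3.8]
opening: 0.0381
```

```bash
python3 st.py
```

```text
21.2 jig F -4.1 -4.1 3.8 tz 0.16 jig pos [  -4.39 -100.87] z 0.1132 rot [3.1415e+00 2.9000e-03 6.7910e-01] op 38.1 q [-0.47  0.61  1.45 -0.    1.09  0.42]
```

Call:
jog_arm(
  deltas=[0, 0, 0, 0, 0, -0.06],
)

```text
time: 21.28
tool_pos: [0.5723, -0.206, 0.1133]
tool_rot: [3.141, 0.003, 0.584]
contact_force: [-4.0, -4.4, 4.6]
opening: 0.0378
```

```bash
python3 st.py
```

```text
21.2833 jig F -5.0 -3.2 4.6 tz -0.24 jig pos [  -4.39 -100.78] z 0.1133 rot [3.1415e+00 2.7000e-03 5.8400e-01] op 37.8 q [-0.47  0.61  1.45 -0.    1.09  0.52]
```

The first click: the torque fell from 0.49 to below zero near yaw 0.72. Continuing in small steps to the next.

Call:
jog_arm(
  deltas=[0, 0, 0, 0, 0, -0.06],
)

```text
time: 21.37
tool_pos: [0.5721, -0.2059, 0.1132]
tool_rot: [3.142, 0.003, 0.489]
contact_force: [-2.4, -3.4, 5.1]
opening: 0.038
```

```bash
python3 st.py
```

```text
21.3667 jig F -3.2 -2.7 5.1 tz 0.07 jig pos [  -4.49 -100.72] z 0.1132 rot [3.1415e+00 2.8000e-03 4.8950e-01] op 38.0 q [-0.47  0.61  1.45 -0.    1.09  0.61]
```

Call:
jog_arm(
  deltas=[0, 0, 0, 0, 0, -0.06],
)

```text
time: 21.45
tool_pos: [0.5721, -0.2058, 0.1132]
tool_rot: [3.141, 0.003, 0.396]
contact_force: [-3.6, -4.1, 3.6]
opening: 0.0382
```

```bash
python3 st.py
```

```text
21.45 jig F -4.5 -3.0 3.6 tz 0.41 jig pos [  -4.5  -100.56] z 0.1132 rot [3.1414e+00 3.0000e-03 3.9610e-01] op 38.2 q [-0.47  0.61  1.45 -0.    1.09  0.71]
```

Call:
jog_arm(
  deltas=[0, 0, 0, 0, 0, -0.06],
)

```text
time: 21.53
tool_pos: [0.5721, -0.2057, 0.1133]
tool_rot: [3.141, 0.003, 0.302]
contact_force: [-4.1, -4.1, 4.5]
opening: 0.038
```

```bash
python3 st.py
```

```text
21.5333 jig F -5.0 -2.9 4.5 tz 0.46 jig pos [  -4.51 -100.49] z 0.1133 rot [3.1411e+00 3.1000e-03 3.0230e-01] op 38.0 q [-0.47  0.61  1.45 -0.    1.09  0.8 ]
```

Call:
jog_arm(
  deltas=[0, 0, 0, 0, 0, -0.06],
)

```text
time: 21.62
tool_pos: [0.572, -0.2056, 0.1133]
tool_rot: [3.141, 0.003, 0.208]
contact_force: [-3.9, -3.8, 3.6]
opening: 0.038
```

```bash
python3 st.py
```

```text
21.6167 jig F -4.8 -2.6 3.6 tz 0.16 jig pos [  -4.51 -100.38] z 0.1133 rot [3.141e+00 3.100e-03 2.080e-01] op 38.0 q [-0.47  0.61  1.45 -0.    1.09  0.89]
```

Call:
jog_arm(
  deltas=[0, 0, 0, 0, 0, -0.06],
)

```text
time: 21.7
tool_pos: [0.572, -0.2055, 0.1132]
tool_rot: [3.141, 0.003, 0.113]
contact_force: [-4.9, -2.8, 4.5]
opening: 0.0386
```

```bash
python3 st.py
```

```text
21.7 jig F -5.4 -1.4 4.5 tz -0.15 jig pos [  -4.51 -100.26] z 0.1132 rot [3.1411e+00 3.0000e-03 1.1290e-01] op 38.6 q [-0.47  0.61  1.45 -0.    1.09  0.99]
```

The second click: the torque fell from 0.46 to −0.15 near yaw 0.25. It's unclear whether slip counts from the first drop or the first detent. A third click (at most three allowed) lands at about 1.2–1.6 rad either way, inside 0.9–1.9. Going on carefully.

Call:
jog_arm(
  deltas=[0, 0, 0, 0, 0, -0.06, 0, 0, 0, 0, 0, -0.12],
)

```text
time: 21.87
tool_pos: [0.572, -0.2053, 0.1132]
tool_rot: [3.141, 0.003, -0.075]
contact_force: [-3.9, -1.8, 5.4]
opening: 0.0382
```

```bash
python3 st.py
```

```text
21.8667 jig F -4.3 -0.7 5.4 tz 0.4 jig pos [  -4.48 -100.07] z 0.1132 rot [ 3.1409e+00  3.0000e-03 -7.5200e-02] op 38.2 q [-0.47  0.61  1.45 -0.    1.09  1.18]
```

Call:
jog_arm(
  deltas=[0, 0, 0, 0, 0, -0.06],
)

```text
time: 21.95
tool_pos: [0.572, -0.2052, 0.1132]
tool_rot: [3.141, 0.003, -0.169]
contact_force: [-4.4, -1.7, 4.9]
opening: 0.0383
```

```bash
python3 st.py
```

```text
21.95 jig F -4.7 -0.5 4.9 tz 0.45 jig pos [ -4.47 -99.95] z 0.1132 rot [ 3.1406e+00  3.1000e-03 -1.6890e-01] op 38.3 q [-0.47  0.61  1.45 -0.    1.09  1.27]
```

Call:
jog_arm(
  deltas=[0, 0, 0, 0, 0, -0.06],
)

```text
time: 22.03
tool_pos: [0.572, -0.2051, 0.1132]
tool_rot: [3.14, 0.003, -0.263]
contact_force: [-3.2, -2.3, 5.8]
opening: 0.0382
```

```bash
python3 st.py
```

```text
22.0333 jig F -3.7 -1.4 5.8 tz 0.36 jig pos [ -4.45 -99.85] z 0.1132 rot [ 3.1404e+00  3.1000e-03 -2.6310e-01] op 38.2 q [-0.47  0.61  1.45 -0.    1.09  1.37]
```

Call:
jog_arm(
  deltas=[0, 0, 0, 0, 0, -0.06, 0, 0, 0, 0, 0, -0.08],
)

```text
time: 22.2
tool_pos: [0.572, -0.2049, 0.1132]
tool_rot: [3.141, 0.003, -0.39]
contact_force: [-2.6, -1.9, 5.3]
opening: 0.0382
```

```bash
python3 st.py
```

```text
22.2 jig F -3.0 -1.1 5.3 tz -0.27 jig pos [ -4.32 -99.69] z 0.1132 rot [ 3.1407e+00  2.9000e-03 -3.9030e-01] op 38.2 q [-0.47  0.61  1.45 -0.    1.09  1.49]
```

The third drop is clear (tz −0.27), so I'm stopping there. Letting go and lifting away.

Call:
jog_arm(
  deltas=[0, 0, 0, 0, 0, 0, 0, 0, 0, 0, 0, 0, 0, 0, 0, 0, 0, 0, 0, 0, 0, 0, 0, 0, 0, 0, 0, 0, 0, 0],
  claw=0.75,
)

```text
time: 22.62
tool_pos: [0.5734, -0.2046, 0.1127]
tool_rot: [-3.141, 0.001, -0.384]
contact_force: [0.3, -0.7, -0.8]
opening: 0.0663
```

Call:
jog_arm(
  deltas=[0, 0, 0, 0, 0, 0, 0, 0, 0.1, 0, 0, 0, 0, 0, 0.4, 0, 0, 0, 0, 0, 0.8, 0, 0, 0, 0, 0, 1, 0, 0, 0],
)

```text
time: 23.03
tool_pos: [0.5746, -0.2054, 0.218]
tool_rot: [3.141, -0.006, -0.385]
contact_force: [1.0, -0.8, 0.6]
opening: 0.0686
```

Call:
jog_arm(
  deltas=[-0.4, 0, 0, 0, 0, 0, -0.8, 0, 0, 0, 0, 0, -1, 0, 0, 0, 0, 0, -1, 0, 0, 0, 0, 0, -1, 0, 0, 0, 0, 0],
)

```text
time: 23.45
tool_pos: [0.4732, -0.2052, 0.2143]
tool_rot: [3.141, -0.002, -0.386]
contact_force: [0.4, -0.6, 0.3]
opening: 0.0689
```

```bash
python3 st.py; python3 - <<'E'
from h import *
o=[]
for n,x,y,w,h in(("scene",130,160,160,120),("side",195,100,160,120)):
    im=robot.read_camera(n)[:,:,::-1].copy();o.append(cv2.resize(im[y:y+h,x:x+w],(400,300),interpolation=cv2.INTER_CUBIC))
cv2.imwrite("pics/e6.png",np.hstack(o))
E
```

```text
23.45 jig F 0.2 -0.7 0.3 tz 0.03 jig pos [-99.8  -74.26] z 0.2143 rot [ 3.1413e+00 -1.9000e-03 -3.8610e-01] op 68.9 q [-0.56  0.34  1.59  0.    1.21  1.4 ]
```

View pics/e6.png

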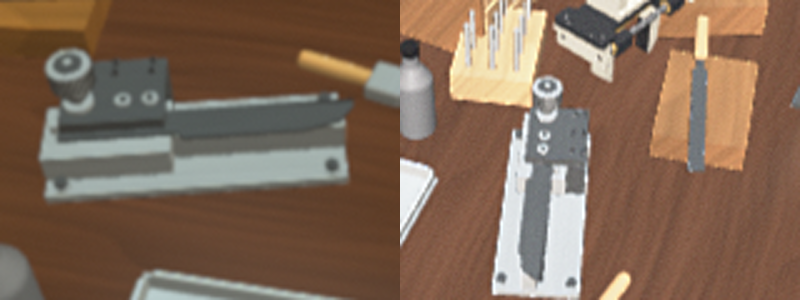

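The view shows the blank clamped along the rail under the bridge, with the file, brush and block where they were and the gripper clear. A last numeric check, then I'll hand in.

```bash
python3 - <<'E'
from h import *
c,q=np.cos(.263),np.sin(.263)
for n,uv in(("scene",(270.8,201.2)),("side",(251,213.2))):
    X=onz(robot.camera_params(n),uv,.051);d=X[:2]-[.5503,-.1075];print(n,"tip jig",d[0]*c+d[1]*q,-d[0]*q+d[1]*c,"(home: -.017, .155)")
s=robot.observe();print(s["time"],s["contact_force"]);print(robot.hand_in())
E
```

```text
scene tip jig -0.008712590203219503 0.15480731341010695 (home: -.017, .155)
side tip jig -0.01614054777467369 0.16361856904007005 (home: -.017, .155)
23.55 [ 0.82924331 -0.93982887 -0.11650342]
the job is handed in; nothing more can be done
None
```

I loaded the long blank into the jig against the pins, clamped it, and handed the job in at 23.6 s. Hand-in gives no verdict.

**Blank home:**
- I slid it in flat and eased it up at about 3–7 N per direction. The forces and turning moment fitted contact with the end pin and both side pins.
- Before clamping, its spine measured 0.254 rad against 0.262 for the jig, inside the 0.03 limit.

**Clamp:** The knob was turned clockwise and I saw three clear torque drops, each after a peak of about 0.45 N m. I took the allowed third click because it was unclear where the slip count starts. My estimate of the slip is 1.2–1.6 rad, between the 0.9 and 1.9 limits; I had no direct reading of it.

**Last checks:**
- The gripper was open and clear, with no force on the tool.
- The brush, file and block looked undisturbed. The short blank was not in the last picture; I never moved the gripper near it after lifting the long one.
- The final check on the blank's tip disagreed between cameras. Against an expected (-17, 155) mm in jig axes, the scene camera gave (-9, 155) and the side camera (-16, 164). These come from hand-picked pixels at the tip, good only to several millimetres, so they do not confirm the millimetre fit. That rests on the contact forces.

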